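# Turn a wax plaque face up with a lifter

## Robot

A 6-joint arm with a two-finger parallel gripper is mounted at the origin on the work surface. World frame = base frame: x ahead of the robot, y to its left, z up, the work surface at z = 0. Lengths are in m, angles in rad, forces in N, time in s.
With the tool pointing down it reaches from about 0.3 to 0.875 m from the base axis. Payload 6.4 kg.
Tool frame: the origin (TCP) lies at the very end of the fingers, on their centre line; the grasp point (between the pads) lies 19 mm behind it (ctrl.hold_point_z is the distance from the TCP to the grasp point, in m); y points along the fingers, x is the direction in which the jaws open and shut, and the axes are right-handed (so a half turn about y gives the same grasp; the last joint's range is limited). The gripper opens to 85 mm and grips with 20 to 120 N. Pads are 22 mm wide; open, the fingers measure 114 mm over their backs; the gripper's body (76 mm by 85 mm) begins 54 mm behind the grasp point. The pads swing forward as they close: fully open they stand 13 mm farther back than shut.
Start: joints at [-1.448, 0.181, 1.607, -0, 1.354, -0.206], TCP at [0.186, -0.544, 0.231] pointing down, gripper open.
Joint ranges: [-2.99, 2.99], [-0.89, 2.07], [0.3, 2.58], [-1.14, 4.28], [0, 2.63], [-3.12, 3.12]. Speed limits (rad/s): [2.57, 2.57, 3.01, 3.14, 3.14, 3.14].

## Interface

Orientations are given as a unit quaternion [w, x, y, z].
In Python, from bench import ctrl, imaging gives the robot as it stands.
- The arm moves only by the shell command python3 -m jog 'ROWS'. ROWS is JSON, a list of rows, each a list of 3 entries, a list of its own where there are three numbers: the shift along the tool's x, y, z in cm, then the turn, a rotation vector about the tool's x, y, z in rad, then the finger opening in cm, from 0 to 8.54. A call has 1 to 12 rows; each row shifts and turns the pose as measured when the row begins, along the tool's axes as they then stand; what a row does not reach is not made up. A row lasts 1/12 s, in which the tool goes at most 41.7 mm and 7.16 degrees, less where a joint would pass 70% of its speed; a pose out of reach is approached as far as the arm can. A call is refused whole if a number of a shift passes 4.17 or a number of a turn 0.125, either way. A call with a gripper value outside its range is refused whole. The fingers move at their own pace and stop on an object; the grip force is fixed at half the most. Time passes only in rows, so rows that do not move let the fingers close. It gives the time, the measured TCP pose, the force and the opening at its end, in the units of the state.
- ctrl.get_obs(): the state, without advancing time (a new reading comes with each control period).
- imaging.camera(name): name is "scene" or "top" or "wrist"; returns a dict with "frame" (384x512x3 uint8, red, green, blue), "depth" (384x512 float32, m along the optical axis (not along the pixel's ray), 0 where there is no reading), "K" (3x3 intrinsics, pixels), "R" (3x3) and "t" (3): a world point X has camera coordinates R X + t. Camera axes: x right, y down, z forward; pixel columns grow to the right and rows downward; lengths in m; the calibration is good to about 2 mm. The wrist camera is an equidistant fisheye: a pixel r from the principal point sees the ray r / f radians off the axis. A picture is of the moment at which its call begins.
- ctrl.hand_in(): hands the job in, once; it reports no verdict.
The state is a dict: "time_s": time; "q": joint angles; "dq": joint speeds; "joint_efforts": joint torques, N m; "eef_pos": TCP position; "eef_rot": TCP orientation; "wrist_force": force on the tool from outside, world axes, zero at the start; "torque": the same for the moment, N m; "opening": opening from 0.0 (shut) to 1.0 (fully open).
Only numpy, scipy, OpenCV 4.12 (cv2) and the standard library are available. Lean on these libraries where they do the work, as an engineer would, in place of code of your own. Each camera call takes 0.05 s, during which the arm holds its last target. There are 200 camera calls.

## Task

A cast wax plaque lies face down on the low slate-grey side of the turning board. Using only the lifter, slide the blade along the board under the plaque's lip on the side away from the step, push the plaque square and snug against the step with a steady press of about 5 N (hold it a moment; the wax dents above 10 N), then lift and tilt that edge until the plaque tips over the step and lies face up, flat on the cork side. Then lay the lifter flat on its mat again and let go; do not touch the plaque with the robot, lean hard on the board with the lifter (25 N) or shift the mould trays, bowl, candle or bottle.

Things in the scene. Friction and masses are not known exactly. Their poses are not given: they have to be found in the camera images.
- plaque: Cream wax plaque, 55 g, rosebuds on its face, lying face down. Origin: centre of the face (underside); z up out of its back; x along its 64 mm side towards the step, y along its 84 mm side. Back slab 64 x 84 mm is at z = 3.5 to 10, the smaller 50 x 70 mm face block at z = 0 to 3.5, leaving a lip all round. Starts 6 to 22 mm short of the step, askew by up to 0.12 rad. Face up, its z points down.
- board: Fixed two-level turning board; it stands 0 to 6 mm above the table. Origin: under the middle of the step; x points from the low side over the step, z up. Low grey level x = -140 to 0, top at z = 12 mm. Raised cork level x = 0 to 85, top at z = 20. The 8 mm step is an upright face at x = 0 with a dark edge. y = -65 to 65. All surfaces are hard.
- step_foot (a point): point at the foot of the step, middle of its width, on the low surface (board frame 0, 0, 12 mm)
- pad (a point): point on the cork surface 30 mm beyond the step, about where the plaque's middle ends up (board frame 30, 0, 20 mm)
- lifter: Loose lifter, 160 g, rigid, flat on its mat. Origin on the blade's underside below the grip's middle; x to the free front edge, z up. Steel blade x = -22 to 72, y = -28 to 28, z = 0 to 2 mm, square front edge. Wooden grip above it: bar along x, 62 long, 18 wide (y), 24 high (z = 24 to 48), on a 30 x 14 mm stem.
- plaque_lip (a point): lower outer edge of the lip on the side away from the step, middle of its length (plaque frame -32, 0, 3.5 mm); the lip overhangs the face block by 7 mm, and the gap under it is 3.5 mm high
- lifter_tip (a point): middle of the blade's front edge, half-way up its 2 mm thickness (lifter frame 72, 0, 1 mm)
- lifter_grip (a point): middle of the wooden grip (lifter frame 0, 0, 36 mm)
- mat: teal mat 160 (x) x 110 (y) x 4 mm, fixed flat on the table, the lifter's place; origin at the centre of its underside
- mould: bystander: grey mould tray filled with pale wax, 75 x 105 x 16 mm; origin at the centre of its underside
- mould2: bystander: empty grey mould tray, 75 x 105 x 16 mm; origin at the centre of its underside
- bowl: bystander: white bowl of dried rosebuds, 96 across, 35 high mm; origin at the centre of its underside
- candle: bystander: glass candle jar, 66 across, 75 high mm; origin at the centre of its underside
- oil: bystander: small amber bottle, 42 across, 95 high mm; origin at the centre of its underside

How it is judged:
On the way, in this order (a step that is already met when the one before it is completed fails the run):
1. the blade's front edge is under the lip on the side away from the step and presses the plaque, still lying flat, snug and square against the step with at least 2.5 N (x of lifter_tip in the frame of plaque between -0.031 and -0.022 m and z of lifter_tip in the frame of plaque below 0.0036 m and angle between plaque's own z axis and vertical below 0.08 rad and x of plaque in the frame of board above -0.0345 m and angle between the x axis of plaque and the x axis of board, either way round below 0.05 rad and contact force between lifter and plaque above 2.5 N), for 0.3 s.
2. the lifter has tilted the plaque up by at least 35 degrees, carrying it on the blade (angle between plaque's own z axis and vertical between 0.61 and 1.5 rad and contact force between lifter and plaque above 0.05 N), for 0.05 s.
3. the plaque lies face up on the cork level (angle between plaque's own z axis and vertical above 3.05 rad and x of plaque in the frame of board between 0.012 and 0.053 m and y of plaque in the frame of board between -0.04 and 0.04 m and z of plaque in the frame of board between 0.0275 and 0.0325 m), for 0.2 s.
At the end, for the whole second after the job is handed in: The plaque lies face up and flat (within 5 degrees) on the cork level, its middle 12 to 53 mm beyond the step and within 40 mm of the board's middle line; the lifter lies flat on its mat, its grip within 60 mm of the mat's centre, clear of the plaque; both are at rest and released (all of step 3 and linear speed of each of plaque, lifter below 0.01 m/s and horizontal distance between lifter_grip and mat below 0.06 m and angle between lifter's own z axis and vertical below 0.1 rad and height (world z) of lifter below 0.0075 m and contact force between lifter and mat above 0.3 N and contact force between lifter and plaque below 0.05 N); the robot touches nothing.
It fails at once if the robot itself touches the plaque (contact force between any of the fingers, the arm and plaque above 0.2 N).
It fails at once if the lifter presses the plaque with more than 10 N (contact force between lifter and plaque above 10 N).
It fails at once if the lifter leans on the board with more than 25 N (contact force between lifter and board above 25 N).
It fails at once if a bystander is moved by more than 15 mm (distance of any of mould, mould2, bowl, candle, oil from where it was at the start of the episode above 0.015 m).
It also fails if it takes over 72 s, if anything falls off the work surface, if the arm or the gripper's body presses on something with over 40 N, if the wrist force passes 120 N, or if a joint passes its speed limit or range.

## Working session

There is one attempt and no reset: what is moved stays moved. The work goes in short steps, Python scripts to look and compute and a shell command to move; the robot and the scene stay as the last step left them, time stands still between calls to the robot, and variables do not carry over. Pictures are saved under pics/ and viewed, about 8 in all and at most 12, crops included, and the job is handed in when it is done.

```bash
mkdir -p pics; ls; python3 - <<'E'
from bench import ctrl, imaging
import cv2,numpy as np
for n in ["scene","top"]:
    c=imaging.camera(n); cv2.imwrite(f"pics/{n}0.png",c["frame"][:,:,::-1]); np.savez(f"pics/{n}0.npz",**c)
    print(n,c["K"].round(1).tolist(),c["R"].round(3).tolist(),c["t"].round(3).tolist())
o=ctrl.get_obs();print(o)
E
```

```text
pics
scene [[446.1, 0.0, 256.3], [0.0, 446.1, 196.7], [0.0, 0.0, 1.0]] [[0.656, 0.754, 0.003], [0.616, -0.533, -0.58], [-0.436, 0.383, -0.815]] [-0.396, -0.291, 1.507]
top [[402.4, 0.0, 257.3], [0.0, 402.4, 190.3], [0.0, 0.0, 1.0]] [[0.014, -1.0, -0.009], [-0.99, -0.013, -0.142], [0.142, 0.011, -0.99]] [0.054, 0.578, 1.164]
{'time_s': 0.1, 'q': array([-1.44832251e+00,  1.81468388e-01,  1.60787386e+00,  6.36791005e-06,
        1.35382682e+00, -2.06300397e-01]), 'dq': array([-0.00130738, -0.00218947, -0.00367023, -0.00052305,  0.00110059,
       -0.0008222 ]), 'joint_efforts': array([ 7.67500096e-04, -4.45875549e+01, -3.52240527e+01, -2.77967974e-04,
        4.09009808e-03,  7.11031063e-06]), 'eef_pos': array([ 0.18561527, -0.5437021 ,  0.23048984]), 'eef_rot': array([ 0.57549458, -0.57467107,  0.41181145, -0.4110602 ]), 'wrist_force': array([ 0.23136947, -0.61933527,  0.17130732]), 'torque': array([ 0.03925917, -0.03267145, -0.00301216]), 'opening': 1.0018299177888246}
```

View pics/top0.png

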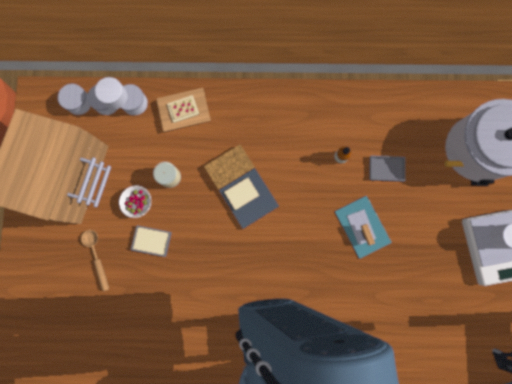

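View pics/scene0.png

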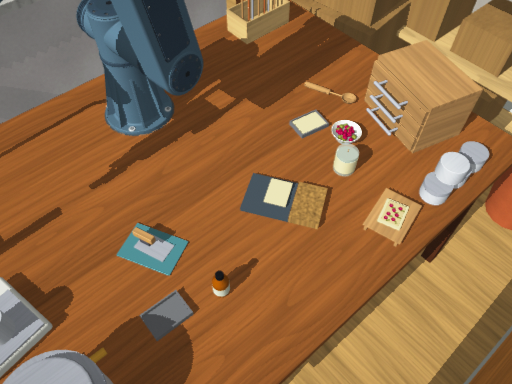

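The top view shows the board at about (240,187), cork up-left, with the plaque at (242,193). The mat is at (363,227) and the lifter grip at (369,233), with its blade up-left. I'll measure these with masks.

```bash
cat > h.py <<'E'
import numpy as np,cv2
from bench import ctrl,imaging
def cast(c,uv,z):
    uv=np.atleast_2d(uv).astype(float)
    d=np.c_[uv,np.ones(len(uv))]@np.linalg.inv(c["K"]).T@c["R"]
    o=-c["R"].T@c["t"]
    return o+d*((z-o[2])/d[:,2])[:,None]
def rect(mask):
    cs,_=cv2.findContours(mask.astype(np.uint8),cv2.RETR_EXTERNAL,cv2.CHAIN_APPROX_NONE)
    return max(cs,key=cv2.contourArea)[:,0,:]
def planerect(c,mask,z):
    p=cast(c,rect(mask),z)[:,:2]*1000
    (cx,cy),(w,h),a=cv2.minAreaRect(p.astype(np.float32))
    return np.round([cx,cy,w,h,a],1)
def depthz(c,mask):
    v,u=np.nonzero(cv2.erode(mask.astype(np.uint8),np.ones((3,3))));d=c["depth"][v,u]
    X=(np.c_[u,v,np.ones(len(u))]@np.linalg.inv(c["K"]).T*d[:,None]-c["t"])@c["R"]
    return np.round(np.median(X,0)*1000,1),len(u)
def win(c,x0,y0,x1,y1):
    m=np.zeros(c["frame"].shape[:2],bool);m[y0:y1,x0:x1]=1;return m
E
python3 - <<'E'
from h import *
for n,B,M in [("top",(200,140,282,232),(330,190,395,262)),("scene",(235,165,335,235),(110,215,195,280))]:
    c=dict(np.load(f"pics/{n}0.npz"));hsv=cv2.cvtColor(c["frame"],cv2.COLOR_RGB2HSV);H,S,V=cv2.split(hsv)
    wb,wm=win(c,*B),win(c,*M)
    masks={"plaque":(wb&(V>180)&(S<110),.0285-.003),"slate":(wb&((H>80)|(S<60))&(V<110),.015),
     "cork":(wb&(V>90)&(V<200)&(S>110)&(H>11)&(H<25),.023),"mat":(wm&(H>80)&(H<105)&(S>100),.004),
     "blade":(wm&(S<90)&(V>100),.006),"grip":(wm&(H<25)&(S>90)&(V>150),.052)}
    for k,(m,z) in masks.items():
        try: print(n,k,planerect(c,m,z),depthz(c,m))
        except Exception as e: print(n,k,e)
    vis=c["frame"].copy()
    for (m,_),col in zip(masks.values(),[(255,0,0),(0,255,0),(0,0,255),(255,255,0),(255,0,255),(0,255,255)]): 
        vis[m]=col
    if n=="top": 
        a=np.hstack([c["frame"][140:265,200:395],vis[140:265,200:395]])
    else: a2=np.hstack([c["frame"][160:285,110:340],vis[160:285,110:340]])
a=cv2.resize(a,(790,253),interpolation=0);a2=cv2.resize(a2,(790,215),interpolation=0)
cv2.imwrite("pics/m.png",np.vstack([a,a2])[:,:,::-1])
E
```

```text
top plaque [570.  109.6  63.2  82.1  32.4] (array([570. , 110.2,  26. ]), 438)
top slate [557.7  89.1 139.6 129.2  32.9] (array([532.8,  65.6,  16.1]), 834)
top cork [596.  114.4 281.2 251.2   0.7] (array([640.8, 143.7,   1.4]), 4641)
top mat [ 475.4 -259.4  149.1   99.3   27.3] (array([ 503.9, -268.7,    4.9]), 242)
top blade [ 468.5 -256.7  114.6   65.2   20.6] (array([ 488.2, -248. ,    6.4]), 409)
top grip [ 501.3 -317.9   29.4   47.1    0.8] (array([ 468.8, -273. ,    1.1]), 167)
scene plaque [569.8 110.5  63.9  87.2  32.5] (array([570.5, 109.4,  25.9]), 441)
scene slate [558.7  87.  139.3 139.4  33.1] (array([548.6,  62.6,  15.6]), 982)
scene cork [598.3 114.7 294.8 240.4  49.1] (array([618.3, 134.6,   1.2]), 4365)
scene mat [ 475.4 -258.6  157.5  107.4   27. ] (array([ 495.2, -275.7,    4. ]), 868)
scene blade [ 466.6 -275.9  130.1   94.6   24.9] (array([ 486.5, -253.8,    6.4]), 400)
scene grip [ 524.1 -201.1   82.1  147.6   53.6] (array([ 4.735e+02, -2.676e+02,  2.000e-01]), 1564)
```

View pics/m.png

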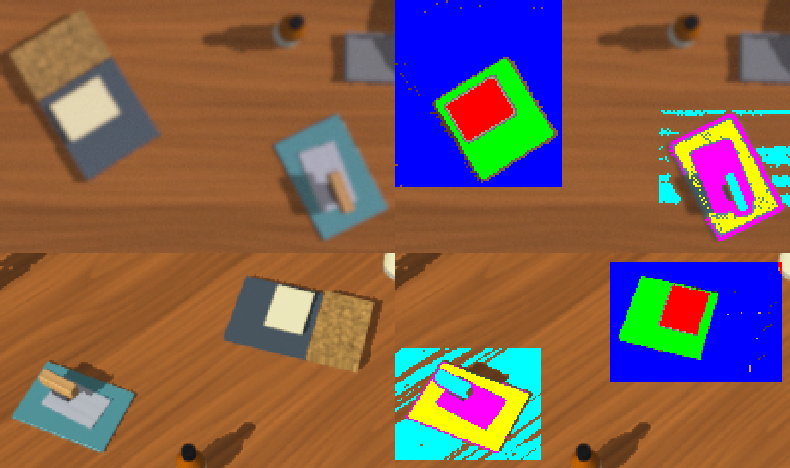

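```bash
cat >> h.py <<'E'
def cloud(c):
    v,u=np.mgrid[:384,:512]
    return ((np.stack([u,v,np.ones_like(u)],-1)@np.linalg.inv(c["K"]).T*c["depth"][...,None]-c["t"])@c["R"])*1000
E
python3 - <<'E'
from h import *
from scipy.spatial.transform import Rotation as R
for n,M in [("top",(335,195,392,258)),("scene",(115,220,190,275))]:
    c=dict(np.load(f"pics/{n}0.npz"));H,S,V=cv2.split(cv2.cvtColor(c["frame"],cv2.COLOR_RGB2HSV));X=cloud(c);w=win(c,*M)
    g=w&(X[...,2]>38)&(X[...,2]<70)&(c["depth"]>0)
    G=X[g][:,:2]; print(n,"grip",len(G),np.median(X[g],0).round(1),np.round(cv2.minAreaRect(G.astype(np.float32)),1) if 0 else cv2.minAreaRect(G.astype(np.float32)), "axis",np.degrees(np.arctan2(*np.linalg.svd(G-G.mean(0))[2][0][::-1])).round(1))
    b=w&(S<70)&(V>100)&(X[...,2]<20)
    nl,lab,st,_=cv2.connectedComponentsWithStats(b.astype(np.uint8),connectivity=4)
    k=1+st[1:,4].argmax();print(n,"blade",st[k],planerect(c,lab==k,.006))
print(R.from_quat(ctrl.get_obs()["eef_rot"],scalar_first=True).as_matrix().round(3))
E
```

```text
top grip 151 [ 450.8 -262.6   52.1] ((450.88433837890625, -263.9339599609375), (60.29514694213867, 19.693944931030273), 20.482097625732422) axis -159.9
top blade [347 209  29  36 494] [ 469.3 -257.   109.6   60.6   21.6]
scene grip 184 [ 453.4 -262.7   51.2] ((451.0511779785156, -261.6772155761719), (63.23722457885742, 19.17007827758789), 20.48514175415039) axis 20.9
scene blade [134 236  40  26 520] [ 473.9 -253.6   95.4   56.8   21. ]
[[ 0.323 -0.     0.946]
 [-0.946  0.002  0.323]
 [-0.002 -1.     0.   ]]
```

```bash
python3 -m jog '[[[-1.5,0.9,2.85],[0,0,0],8.5],[[-1.5,0.9,2.85],[0,0,0],8.5],[[-1.5,0.9,2.85],[0,0,0],8.5],[[-1.5,0.9,2.85],[0,0,0],8.5],[[-1.5,0.9,2.85],[0,0,0],8.5],[[-1.5,0.9,2.85],[0,0,0],8.5],[[-1.5,0.9,2.85],[0,0,0],8.5],[[-1.5,0.9,2.85],[0,0,0],8.5],[[-1.5,0.9,2.85],[0,0,0],8.5],[[-1.5,0.9,2.85],[0,0,0],8.5],[[-1.5,0.9,2.85],[0,0,0],8.5],[[-1.5,0.9,2.85],[0,-0.03,0],8.5]]'
cat >> h.py <<'E'
from scipy.spatial.transform import Rotation as Ro
def tool():
    o=ctrl.get_obs();return o["eef_pos"]*1000,Ro.from_quat(o["eef_rot"],scalar_first=True).as_matrix(),o
def go(x,y,z,yaw,pitch=0):
    """shift (cm, tool axes) and turn to reach TCP xyz mm with tool z at heading yaw deg, y down"""
    p,M,o=tool();a=np.radians(yaw)
    f=np.array([np.cos(a),np.sin(a),0]);d=np.array([0,0,-1.]);T=np.c_[np.cross(d,f),d,f]@Ro.from_rotvec([np.radians(pitch),0,0]).as_matrix()
    print("shift cm",(M.T@(np.array([x,y,z])-p)/10).round(2),"turn",Ro.from_matrix(M.T@T).as_rotvec().round(4),"F",o["wrist_force"].round(2),"t",round(o["time_s"],2),"op",round(o["opening"],3))
E
python3 -c "
from h import *
go(451,-263,21,20.6)"
```

```text
time_s: 1.1
eef_pos: [0.4566, -0.2553, 0.1154]
eef_rot: [-0.578, 0.579, -0.407, 0.405]
wrist_force: [0.5, -0.4, -0.2]
opening: 0.999
shift cm [ 0.55  9.44 -0.76] turn [ 0.0029 -0.0133 -0.0015] F [ 0.51 -0.37 -0.19] t 1.1 op 0.999
```

```bash
python3 -m jog '[[[0.55,2,-0.76],[0.003,-0.013,-0.0015],8.5],[[0,2,0],[0,0,0],8.5],[[0,1,0],[0,0,0],8.5],[[0,0,0],[0,0,0],8.5]]'
python3 - <<'E'
from h import *
go(451,-263,21,20.6)
c=imaging.camera("wrist");cv2.imwrite("pics/w1.png",c["frame"][:,:,::-1])
E
```

```text
time_s: 1.43
eef_pos: [0.4551, -0.2543, 0.0612]
eef_rot: [0.585, -0.583, 0.4, -0.397]
wrist_force: [-0.3, 0.3, 1.0]
opening: 0.991
shift cm [ 0.67  4.01 -0.7 ] turn [-0.0004  0.0138 -0.0041] F [-0.26  0.28  1.03] t 1.43 op 0.991
```

View pics/w1.png

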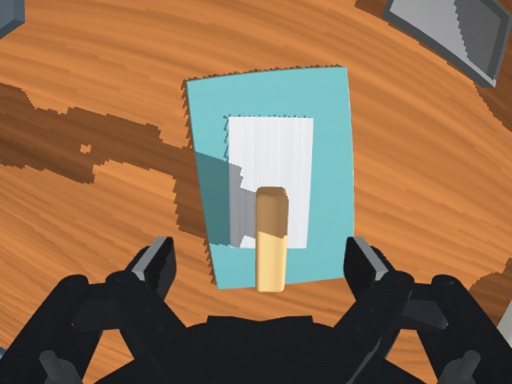

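The wrist view shows the grip (272,240) between the fingers at (165,260) and (355,260), slightly right of centre. That agrees with the computed correction.

```bash
python3 -m jog '[[[0.67,0,-0.7],[0,0.013,-0.004],8.5],[[0,0,0],[0,0,0],8.5]]'
python3 -c "
from h import *
go(451,-263,21,20.6)"
```

```text
time_s: 1.65
eef_pos: [0.451, -0.265, 0.063]
eef_rot: [-0.581, 0.581, -0.402, 0.403]
wrist_force: [-0.2, -0.2, 0.2]
opening: 0.992
shift cm [-0.19  4.2   0.07] turn [-0.0008 -0.0012  0.0015] F [-0.16 -0.18  0.24] t 1.65 op 0.992
```

```bash
python3 -m jog '[[[-0.1,2,0.07],[0,0,0],8.5],[[0,1.6,0],[0,0,0],8.5],[[0,0.5,0],[0,0,0],8.5],[[0,0,0],[0,0,0],8.5]]'
python3 -c "
from h import *
go(451,-263,21,20.6)"
```

```text
time_s: 1.98
eef_pos: [0.4533, -0.2705, 0.0265]
eef_rot: [-0.579, 0.581, -0.4, 0.409]
wrist_force: [0.2, 0.2, -0.2]
opening: 0.995
shift cm [-0.79  0.55  0.04] turn [-0.0054 -0.0076  0.0117] F [ 0.24  0.2  -0.17] t 1.98 op 0.995
```

```bash
python3 -m jog '[[[-0.7,0.5,0],[0,-0.005,0.01],8.5]]'
for i in 1 2 3; do python3 -c "
from h import *
imaging.camera('wrist')
go(451,-263,21,20.6)"; done;  python3 -m jog '[[[0,0,0],[0,0,0],8.5]]'; python3 -c "
from h import *
go(451,-263,21,20.6)"
```

```text
time_s: 2.07
eef_pos: [0.452, -0.2658, 0.0231]
eef_rot: [0.582, -0.58, 0.401, -0.406]
wrist_force: [0.3, -0.9, 0.5]
opening: 0.995
shift cm [-0.04  0.05  0.06] turn [-0.0056 -0.0027  0.0005] F [-1.1  0.5 -1.6] t 2.12 op 0.997
shift cm [-0.02  0.06  0.06] turn [-0.0052 -0.0027  0.0005] F [ 0.36 -0.01 -0.44] t 2.17 op 0.996
shift cm [-0.06  0.08  0.04] turn [-0.0054 -0.0025  0.0014] F [-0.29  0.11 -0.28] t 2.22 op 0.998
time_s: 2.3
eef_pos: [0.451, -0.2639, 0.0223]
eef_rot: [0.582, -0.58, 0.402, -0.405]
wrist_force: [-0.0, 0.3, 0.9]
opening: 0.993
shift cm [-0.08  0.13  0.03] turn [-0.0057 -0.0025  0.002 ] F [-0.02  0.28  0.86] t 2.3 op 0.993
```

```bash
python3 -m jog '[[[-0.08,0.1,0],[-0.005,0,0],6],[[0,0,0],[0,0,0],3],[[0,0,0],[0,0,0],0],[[0,0,0],[0,0,0],0],[[0,0,0],[0,0,0],0],[[0,0,0],[0,0,0],0],[[0,0,0],[0,0,0],0],[[0,0,0],[0,0,0],0]]'
python3 -c "
from h import *
go(451,-263,21,20.6)"
```

```text
time_s: 2.97
eef_pos: [0.452, -0.2637, 0.0232]
eef_rot: [-0.58, 0.582, -0.401, 0.405]
wrist_force: [0.2, 0.1, 1.2]
opening: 0.195
shift cm [-0.11  0.22 -0.07] turn [-0.0015 -0.0015  0.0051] F [0.17 0.11 1.18] t 2.97 op 0.195
```

```bash
python3 -m jog '[[[0,-1,0],[0,0,0],0],[[0,-2.5,0],[0,0,0],0],[[0,-2.5,0],[0,0,0],0],[[0,-2,0],[0,0,0],0],[[0,0,0],[0,0,0],0]]' && python3 -c "
from h import *
go(461,41,100,33)"
python3 -m jog '[[[-1.5,0,0.6],[0,-0.02,0],0],[[-2.7,0,1.1],[0,-0.02,0],0],[[-2.7,0,1.1],[0,-0.02,0],0],[[-2.7,0,1.1],[0,-0.02,0],0],[[-2.7,0,0.9],[0,-0.02,0],0],[[-2.7,0,0.8],[0,-0.02,0],0],[[-2.7,0,0.7],[0,-0.02,0],0],[[-2.7,0,0.6],[0,-0.02,0],0],[[-2.7,0,0.5],[0,-0.02,0],0],[[-2.7,0,0.4],[0,-0.02,0],0],[[-1.5,0,0.3],[0,-0.01,0],0],[[0,0,0],[0,0,0],0]]'
python3 - <<'E'
from h import *
go(461,41,60,33)
for n in ["wrist","top","scene"]:
    c=imaging.camera(n);np.savez(f"pics/{n}1.npz",**c);cv2.imwrite(f"pics/{n}1.png",c["frame"][:,:,::-1])
go(461,41,60,33)
E
```

```text
time_s: 3.38
eef_pos: [0.4495, -0.2614, 0.1053]
eef_rot: [-0.581, 0.581, -0.404, 0.402]
wrist_force: [-0.2, -1.3, -1.4]
opening: 0.201
shift cm [-27.92   0.57  11.67] turn [ 0.0017 -0.2182 -0.0022] F [-0.2  -1.26 -1.44] t 3.38 op 0.201
time_s: 4.38
eef_pos: [0.3884, 0.0359, 0.0969]
eef_rot: [-0.622, 0.623, -0.341, 0.33]
wrist_force: [0.5, -0.7, -2.1]
opening: 0.198
shift cm [3.61 3.59 6.37] turn [ 0.0085  0.0053 -0.0126] F [ 0.5  -0.73 -2.11] t 4.38 op 0.198
shift cm [3.19 3.7  6.32] turn [ 0.0072  0.0024 -0.0098] F [ 0.4  -0.7  -1.63] t 4.53 op 0.2
```

View pics/wrist1.png

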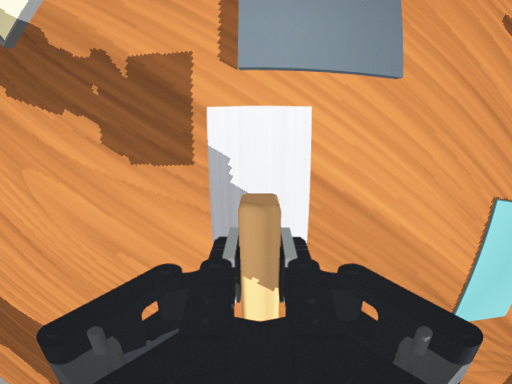

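Lifter is held; blade front corners at about (208,106) and (311,106). I'll cast those into the tool frame.

```bash
cat >> h.py <<'E'
def fish(c,uv,z):
    uv=np.atleast_2d(uv).astype(float);q=(uv-c["K"][:2,2])/c["K"][0,0];r=np.linalg.norm(q,axis=1,keepdims=True)
    d=np.c_[np.sin(r)*q/r,np.cos(r)]@c["R"];o=-c["R"].T@c["t"]
    return (o+d*((z-o[2])/d[:,2])[:,None])*1000
E
python3 - <<'E'
from h import *
p,M,o=tool()
c=dict(np.load("pics/wrist1.npz"));f=c["frame"];S=cv2.cvtColor(f,cv2.COLOR_RGB2HSV)[...,1]
w=win(c,195,90,330,185)&(S<40);n=rect(w)
print("bbox",n.min(0),n.max(0))
print("campos",(-c["R"].T@c["t"]).round(3))
uv=[[207.5,105.5],[311.5,105.5],[310,180],[208.5,180]]
for dz in (-17,-21):
    X=fish(c,uv,(p[2]+dz)/1000); print(dz,((X-p)@M).round(1).tolist())
# depth check of blade plane (fisheye depth along axis)
for (u,v) in [(225,125),(295,125),(290,170),(295,215)]:
    d=c["depth"][v,u];q=(np.array([u,v])-c["K"][:2,2])/c["K"][0,0];r=np.linalg.norm(q)
    ray=np.r_[np.sin(r)*q/r,np.cos(r)];X=(ray/ray[2]*d-c["t"])@c["R"]*1000;print("depth pt tool",((X-p)@M).round(1))
E
```

```text
bbox [207 106] [311 184]
campos [0.446 0.073 0.239]
-17 [[-32.6, 16.8, 71.0], [22.6, 16.3, 71.1], [23.0, 16.6, 30.4], [-33.1, 17.1, 30.1]]
-21 [[-33.3, 20.8, 71.1], [23.3, 20.3, 71.2], [23.7, 20.6, 29.5], [-33.8, 21.1, 29.1]]
depth pt tool [-23.5  18.6  60.2]
depth pt tool [14.1 17.6 60.4]
depth pt tool [11.9 18.1 35.6]
depth pt tool [15.6 17.7  9.5]
```

```bash
python3 -m jog '[[[1.6,1.2,3.1],[0.007,0.002,-0.01],0],[[1.3,1.2,3],[0,0,0],0],[[0,1,0],[0,0,0],0],[[0,0,0],[0,0,0],0]]'; python3 -c "
from h import *
imaging.camera('wrist')
go(462,40.5,37,33)"
```

```text
time_s: 4.87
eef_pos: [0.4634, 0.0382, 0.0628]
eef_rot: [0.621, -0.62, 0.337, -0.341]
wrist_force: [-0.2, 0.0, -1.6]
opening: 0.201
shift cm [-0.37  2.69 -0.06] turn [-0.0051 -0.0055  0.007 ] F [ 0.23 -1.14 -1.88] t 4.92 op 0.197
```

```bash
python3 -m jog '[[[-0.3,1.2,0],[-0.005,-0.005,0.007],0],[[0,1,0],[0,0,0],0],[[0,0,0],[0,0,0],0]]'; python3 - <<'E'
from h import *
for i in range(2): c=imaging.camera('wrist')
go(462,40.5,37,33)
p,M,o=tool();print(p.round(1))
np.savez("pics/wrist2.npz",**c);cv2.imwrite("pics/wrist2.png",c["frame"][:,:,::-1])
E
```

```text
time_s: 5.17
eef_pos: [0.4638, 0.0378, 0.0423]
eef_rot: [0.621, -0.621, 0.338, -0.339]
wrist_force: [-0.5, 0.1, -1.9]
opening: 0.199
shift cm [-0.36  0.65 -0.08] turn [-0.0022 -0.0037  0.0024] F [ 0.76  0.3  -1.58] t 5.27 op 0.201
[464.6  37.9  43.5]
```

View pics/wrist2.png

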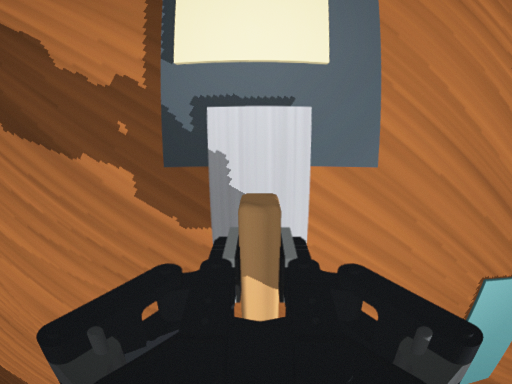

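```bash
python3 - <<'E'
from h import *
p,M,o=tool();c=dict(np.load("pics/wrist2.npz"))
H,S,V=cv2.split(cv2.cvtColor(c["frame"],cv2.COLOR_RGB2HSV))
def edge(mask,cols,z,neg=False):
    uv=[]
    for u in cols:
        v=np.nonzero(mask[:200,u])[0]
        if len(v): uv.append([u,v.max()+.5])
    X=fish(c,uv,z);L=(X-p)@M;a,b=np.polyfit(L[:,0],L[:,2],1);print("tool z at x0 %.1f slope %.4f n %d, x range %.1f %.1f"%(b,a,len(uv),L[0,0],L[-1,0]))
edge((V>180)&(S<110)&(np.arange(384)[:,None]<80),range(178,327,3),.026)
edge((H>90)&(V<120)&(S>40),list(range(166,200,2))+list(range(318,377,2)),.016)
print("tip",((fish(c,[[207.5,105.5],[311.5,105.5]],(p[2]-18)/1000)-p)@M).round(1))
E
```

```text
tool z at x0 94.9 slope -0.0074 n 50, x range -45.0 34.2
tool z at x0 36.7 slope 0.0008 n 47, x range -57.0 70.3
tip [[-28.9  18.1  71.2]
 [ 27.   18.2  71.2]]
```

The lip edge is 23.7 mm ahead of the tip and the step is about 106 mm ahead; everything is square to within 0.01 rad. Lowering until contact.

```bash
python3 -m jog '[[[-0.35,0.5,0],[-0.002,-0.002,0.002],0],[[0,0,0],[0,0,0],0]]'; python3 -c "
from h import *
imaging.camera('wrist')
go(462,40.5,37,33)";python3 -m jog '[[[0,0.1,0],[0,0,0],0],[[0,0,0],[0,0,0],0]]'; python3 -c "
from h import *
imaging.camera('wrist')
go(462,40.5,37,33)"
```

```text
time_s: 5.43
eef_pos: [0.4631, 0.0405, 0.0394]
eef_rot: [0.621, -0.621, 0.337, -0.339]
wrist_force: [-0.7, 1.3, -1.1]
opening: 0.204
shift cm [-0.12  0.3  -0.14] turn [-0.0025 -0.0024  0.0027] F [ 0.77  0.17 -1.38] t 5.48 op 0.201
time_s: 5.65
eef_pos: [0.4643, 0.0403, 0.0397]
eef_rot: [0.622, -0.621, 0.336, -0.34]
wrist_force: [0.9, -0.6, -2.0]
opening: 0.202
shift cm [-0.15  0.28 -0.2 ] turn [-0.0038 -0.0019  0.004 ] F [ 0.2  -0.13 -2.12] t 5.7 op 0.2
```

```bash
cat > s.py <<'E'
from h import *
import sys
F=[];P=[]
for i in range(3):
    imaging.camera('top');p,M,o=tool();F.append(M.T@o["wrist_force"]);P.append(p)
print("F tool",np.mean(F,0).round(2)); print("TCP",np.mean(P,0).round(1),"fwd",(np.mean(P,0)[:2]@[.8387,.5446]).round(1),"yawturn",);go(462,40.5,37,33)
E
python3 -m jog '[[[0,0.2,0],[-0.003,-0.002,0.004],0]]';python3 s.py; python3 -m jog '[[[0,0.1,0],[0,0,0],0]]';python3 s.py
```

```text
time_s: 5.78
eef_pos: [0.4648, 0.0403, 0.0382]
eef_rot: [0.622, -0.621, 0.337, -0.338]
wrist_force: [-0.2, -0.4, -1.8]
opening: 0.201
F tool [0.17 1.84 0.26]
TCP [464.6  40.3  37.8] fwd 411.6 yawturn
shift cm [-0.16  0.08 -0.2 ] turn [-0.0007  0.0002 -0.0001] F [-0.07 -0.03 -0.97] t 5.93 op 0.202
time_s: 6.02
eef_pos: [0.4647, 0.0402, 0.0368]
eef_rot: [0.622, -0.621, 0.337, -0.338]
wrist_force: [-0.1, -0.1, -1.8]
opening: 0.202
F tool [ 0.09  1.83 -0.22]
TCP [464.4  40.3  36.6] fwd 411.4 yawturn
shift cm [-0.15 -0.04 -0.19] turn [-0.0005  0.     -0.0003] F [ 0.67 -0.29 -1.79] t 6.17 op 0.197
```

```bash
python3 -m jog '[[[0,0.06,0],[0,0,0],0]]';python3 s.py; python3 -m jog '[[[0,0.06,0],[0,0,0],0]]';python3 s.py
```

```text
time_s: 6.25
eef_pos: [0.4645, 0.0403, 0.0361]
eef_rot: [0.622, -0.621, 0.337, -0.337]
wrist_force: [0.1, 0.0, -2.0]
opening: 0.199
F tool [ 0.01  1.41 -0.16]
TCP [464.3  40.3  35.9] fwd 411.4 yawturn
shift cm [-0.15 -0.1  -0.18] turn [-0.0004  0.0001 -0.0004] F [ 0.51 -0.6  -1.31] t 6.4 op 0.2
time_s: 6.48
eef_pos: [0.4645, 0.0403, 0.0354]
eef_rot: [0.622, -0.621, 0.337, -0.337]
wrist_force: [-0.0, 0.3, -1.9]
opening: 0.197
F tool [-0.36  1.54 -0.2 ]
TCP [464.3  40.3  35.3] fwd 411.3 yawturn
shift cm [-0.14 -0.17 -0.18] turn [-0.0003  0.     -0.0005] F [-0.42 -0.34 -1.57] t 6.63 op 0.201
```

```bash
python3 -m jog '[[[0,0.05,0],[0,0,0],0]]';python3 s.py
```

```text
time_s: 6.72
eef_pos: [0.4644, 0.0403, 0.0349]
eef_rot: [0.622, -0.621, 0.337, -0.337]
wrist_force: [-1.3, -0.6, -1.6]
opening: 0.2
F tool [-0.23  1.53  0.15]
TCP [464.4  40.3  34.8] fwd 411.4 yawturn
shift cm [-0.15 -0.22 -0.19] turn [-0.0004  0.0001 -0.0004] F [-0.59  0.23 -1.16] t 6.87 op 0.202
```

```bash
for i in 1; do python3 -m jog '[[[0,0.05,0],[0,0,0],0]]'; python3 s.py; done; python3 -m jog '[[[0,0.05,0],[0,0,0],0]]';python3 s.py
```

```text
time_s: 6.95
eef_pos: [0.4643, 0.0402, 0.0346]
eef_rot: [0.622, -0.621, 0.337, -0.337]
wrist_force: [-4.1, -0.7, 8.6]
opening: 0.202
F tool [-1.78 -4.04 -2.46]
TCP [464.4  40.3  34.6] fwd 411.4 yawturn
shift cm [-0.15 -0.24 -0.18] turn [-0.0003  0.0001 -0.0004] F [-3.59  0.31  4.25] t 7.1 op 0.199
time_s: 7.18
eef_pos: [0.4643, 0.0402, 0.0346]
eef_rot: [0.622, -0.621, 0.337, -0.337]
wrist_force: [-4.7, -0.7, 9.2]
opening: 0.195
F tool [-2.59 -7.69 -3.75]
TCP [464.3  40.2  34.6] fwd 411.3 yawturn
shift cm [-0.15 -0.24 -0.18] turn [-0.      0.0003 -0.0004] F [-3.72  0.5   7.76] t 7.33 op 0.197
```

```bash
python3 -m jog '[[[0,-0.05,0],[0,0,0],0]]';python3 s.py; python3 -m jog '[[[0,0,0.5],[0,0,0],0],[[0,0,0.5],[0,0,0],0],[[0,0,0.5],[0,0,0],0],[[0,0,0.5],[0,0,0],0]]';python3 s.py
```

```text
time_s: 7.42
eef_pos: [0.4645, 0.0402, 0.0352]
eef_rot: [0.622, -0.621, 0.337, -0.337]
wrist_force: [0.2, 0.8, -1.9]
opening: 0.201
F tool [ 0.1   1.53 -0.05]
TCP [464.5  40.2  35.1] fwd 411.5 yawturn
shift cm [-0.15 -0.2  -0.18] turn [-0.0002  0.0003 -0.0004] F [-0.17 -0.19 -1.15] t 7.57 op 0.199
time_s: 7.9
eef_pos: [0.4818, 0.0515, 0.0348]
eef_rot: [-0.621, 0.621, -0.338, 0.337]
wrist_force: [-1.2, -1.0, 0.2]
opening: 0.196
F tool [-0.32  0.64  0.25]
TCP [482.3  51.7  34.9] fwd 432.7 yawturn
shift cm [-0.15 -0.23 -2.27] turn [ 0.0004 -0.0001 -0.0005] F [0.67 0.63 0.54] t 8.05 op 0.201
```

```bash
python3 -m jog '[[[0,-0.03,0.3],[0,0,0],0],[[0,-0.01,0.3],[0,0,0],0]]';python3 s.py; python3 - <<'E'
from h import *
c=imaging.camera('wrist');cv2.imwrite("pics/wrist3.png",c["frame"][:,:,::-1])
E
```

```text
time_s: 8.22
eef_pos: [0.4866, 0.055, 0.0349]
eef_rot: [-0.621, 0.622, -0.338, 0.337]
wrist_force: [-0.0, 0.7, -0.6]
opening: 0.198
F tool [-0.11  1.41 -0.24]
TCP [486.8  55.1  34.9] fwd 438.2 yawturn
shift cm [-0.12 -0.21 -2.85] turn [ 0.0013  0.0004 -0.0009] F [ 0.04  0.39 -0.8 ] t 8.37 op 0.197
```

View pics/wrist3.png

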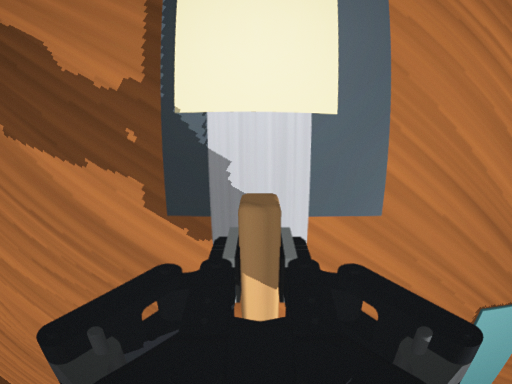

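The blade tip is now under the lip (lip edge at row 112, tip at row 106). Pushing forward.

```bash
python3 -m jog '[[[0,0,0.2],[0,0,0],0],[[0,0,0.2],[0,0,0],0],[[0,0,0.2],[0,0,0],0],[[0,0,0.2],[0,0,0],0],[[0,0,0.2],[0,0,0],0],[[0,0,0.2],[0,0,0],0]]';python3 s.py
```

```text
time_s: 8.92
eef_pos: [0.4964, 0.0615, 0.0349]
eef_rot: [-0.621, 0.622, -0.338, 0.337]
wrist_force: [-1.8, -0.0, 1.3]
opening: 0.201
F tool [-0.08  0.68  0.48]
TCP [496.7  61.6  34.9] fwd 450.2 yawturn
shift cm [-0.12 -0.2  -4.05] turn [ 0.0022 -0.0001 -0.0012] F [ 1.04  0.61 -0.85] t 9.07 op 0.197
```

```bash
python3 -m jog '[[[0,-0.01,0.06],[0,0,0],0],[[0,0,0.06],[0,0,0],0],[[0,0,0.06],[0,0,0],0],[[0,0,0.06],[0,0,0],0],[[0,0,0.06],[0,0,0],0],[[0,0,0.05],[0,0,0],0],[[0,0,0.04],[0,0,0],0]]';python3 s.py;python3 -m jog '[[[0,0,0.03],[0,0,0],0],[[0,0,0.03],[0,0,0],0],[[0,0,0.03],[0,0,0],0],[[0,0,0.03],[0,0,0],0],[[0,0,0.03],[0,0,0],0],[[0,0,0.03],[0,0,0],0],[[0,0,0.03],[0,0,0],0],[[0,0,0.03],[0,0,0],0]]';python3 s.py
```

```text
time_s: 9.65
eef_pos: [0.4995, 0.0637, 0.035]
eef_rot: [-0.621, 0.622, -0.339, 0.336]
wrist_force: [-0.9, -0.5, 0.8]
opening: 0.202
F tool [ 0.01 -0.69 -0.9 ]
TCP [499.6  63.7  35. ] fwd 453.7 yawturn
shift cm [-0.1  -0.19 -4.42] turn [ 0.0033 -0.0001 -0.0016] F [-0.62 -0.65  1.14] t 9.8 op 0.198
time_s: 10.47
eef_pos: [0.5016, 0.065, 0.035]
eef_rot: [-0.621, 0.622, -0.339, 0.336]
wrist_force: [-2.6, -0.2, 0.8]
opening: 0.202
F tool [-0.19 -0.74 -1.39]
TCP [501.6  65.   35. ] fwd 456.1 yawturn
shift cm [-0.1  -0.19 -4.66] turn [ 0.0035 -0.0001 -0.0017] F [-1.31  0.41  0.56] t 10.62 op 0.202
```

```bash
python3 -m jog '[[[0,0,0.03],[0.003,0,-0.001],0],[[0,0,0.03],[0,0,0],0],[[0,0,0.03],[0,0,0],0],[[0,0,0.03],[0,0,0],0],[[0,0,0.03],[0,0,0],0],[[0,0,0.03],[0,0,0],0]]';python3 s.py;
```

```text
time_s: 11.12
eef_pos: [0.503, 0.066, 0.0348]
eef_rot: [-0.621, 0.621, -0.338, 0.337]
wrist_force: [-0.7, -0.6, 0.8]
opening: 0.199
F tool [-0.14 -0.63 -1.63]
TCP [503.1  66.1  34.8] fwd 457.9 yawturn
shift cm [-0.09 -0.22 -4.84] turn [ 0.0004 -0.0001 -0.0007] F [-1.64 -0.61  1.19] t 11.27 op 0.202
```

```bash
python3 -m jog '[[[0,0,0.03],[0,0,0],0],[[0,0,0.03],[0,0,0],0],[[0,0,0.03],[0,0,0],0],[[0,0,0.03],[0,0,0],0],[[0,0,0.03],[0,0,0],0],[[0,0,0.03],[0,0,0],0]]';python3 s.py;
```

```text
time_s: 11.77
eef_pos: [0.5034, 0.0664, 0.0349]
eef_rot: [-0.62, 0.622, -0.338, 0.336]
wrist_force: [-4.4, -3.1, 4.3]
opening: 0.2
F tool [ 0.17 -4.07 -5.67]
TCP [503.4  66.3  34.9] fwd 458.3 yawturn
shift cm [-0.09 -0.19 -4.88] turn [ 0.0039  0.0001 -0.0013] F [-4.77 -2.91  3.39] t 11.92 op 0.195
```

```bash
python3 -m jog '[[[0,0,0.03],[0,0,0],0],[[0,0,0.03],[0,0,0],0],[[0,0,0.03],[0,0,0],0],[[0,0,0.03],[0,0,0],0],[[0,0,0.03],[0,0,0],0]]';python3 s.py; python3 - <<'E'
from h import *
c=imaging.camera('top');H,S,V=cv2.split(cv2.cvtColor(c["frame"],cv2.COLOR_RGB2HSV));X=cloud(c)
w=win(c,200,140,282,225)&(V>180)&(S<110)&(S>35)
print(planerect(c,w,.026))
c=imaging.camera('wrist');cv2.imwrite("pics/wrist4.png",c["frame"][:,:,::-1])
E
```

```text
time_s: 12.33
eef_pos: [0.5034, 0.0664, 0.0351]
eef_rot: [-0.62, 0.623, -0.339, 0.336]
wrist_force: [-4.8, -3.1, 3.9]
opening: 0.199
F tool [-0.23 -4.1  -4.69]
TCP [503.4  66.4  35.1] fwd 458.4 yawturn
shift cm [-0.09 -0.16 -4.88] turn [ 0.0072  0.0003 -0.0018] F [-4.42 -2.04  4.6 ] t 12.48 op 0.2
[612.6 107.5  30.4  31.3  27.7]
```

View pics/wrist4.png

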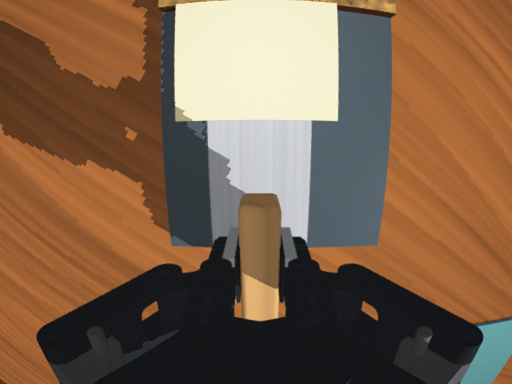

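The lip edge is square at row 121 with the blade under it, and the plaque is against the step edge (rows 3–12). Held about 5 N for well over 0.3 s. Now easing back 1 mm and starting the lift along the computed arc.

```bash
cat >> s.py <<'E'
f=np.mean(P,0)[:2]@[.8387,.5446];z=np.mean(P,0)[2]
W=[(457.4,35.3),(457.3,49.5),(460.2,59),(469.1,74.5),(480,84.4),(493.6,90.8),(508.9,93.3),(518.1,93.5),(527.1,91.9),(535.4,88.4)]
print("fwd %.1f z %.1f; to waypoints (fwd,up cm):"%(f,z),[(round((a-f)/10,2),round((b-z)/10,2)) for a,b in W])
E
python3 -m jog '[[[0,-0.03,-0.1],[0.005,0,-0.001],0],[[0,-0.2,0],[0.002,0,0],0],[[0,-0.3,0],[0,0,0],0]]'; python3 s.py
```

```text
time_s: 12.83
eef_pos: [0.5028, 0.0664, 0.0398]
eef_rot: [0.622, -0.621, 0.338, -0.337]
wrist_force: [0.6, -0.1, -1.2]
opening: 0.198
F tool [ 0.26  1.86 -0.77]
TCP [503.   66.3  40.3] fwd 458.0 yawturn
shift cm [-0.07  0.31 -4.85] turn [-0.0018  0.0002 -0.0008] F [ 0.03 -0.42 -1.64] t 12.98 op 0.199
fwd 458.0 z 40.3; to waypoints (fwd,up cm): [(np.float64(-0.06), np.float64(-0.5)), (np.float64(-0.07), np.float64(0.92)), (np.float64(0.22), np.float64(1.87)), (np.float64(1.11), np.float64(3.42)), (np.float64(2.2), np.float64(4.41)), (np.float64(3.56), np.float64(5.05)), (np.float64(5.09), np.float64(5.3)), (np.float64(6.01), np.float64(5.32)), (np.float64(6.91), np.float64(5.16)), (np.float64(7.74), np.float64(4.81))]
```

```bash
python3 -m jog '[[[0,-0.3,-0.03],[0,0,0],0],[[0,-0.3,-0.03],[0,0,0],0],[[0,-0.3,0],[0,0,0],0],[[0,-0.3,0.08],[0,0,0],0],[[0,-0.3,0.1],[0,0,0],0],[[0,-0.3,0.1],[0,0,0],0]]'; python3 s.py; python3 - <<'E'
from h import *
c=imaging.camera('scene');cv2.imwrite("pics/sc2.png",cv2.resize(c["frame"][150:250,200:340,::-1],(700,500)))
E
```

```text
time_s: 13.48
eef_pos: [0.505, 0.0678, 0.0595]
eef_rot: [0.622, -0.621, 0.337, -0.337]
wrist_force: [-0.4, 0.8, -1.8]
opening: 0.2
F tool [0.33 1.95 0.3 ]
TCP [505.5  67.8  59.8] fwd 460.9 yawturn
shift cm [-0.06  2.23 -5.11] turn [-0.0026  0.0002 -0.0007] F [ 0.49  0.02 -2.24] t 13.63 op 0.2
fwd 460.9 z 59.8; to waypoints (fwd,up cm): [(np.float64(-0.35), np.float64(-2.45)), (np.float64(-0.36), np.float64(-1.03)), (np.float64(-0.07), np.float64(-0.08)), (np.float64(0.82), np.float64(1.47)), (np.float64(1.91), np.float64(2.46)), (np.float64(3.27), np.float64(3.1)), (np.float64(4.8), np.float64(3.35)), (np.float64(5.72), np.float64(3.37)), (np.float64(6.62), np.float64(3.21)), (np.float64(7.45), np.float64(2.86))]
```

View pics/sc2.png

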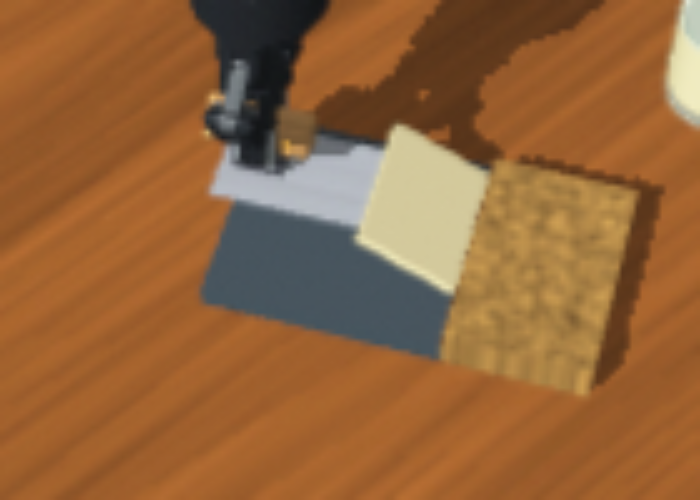

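The plaque is tilted on the blade, hinged at the step. Continuing.

```bash
python3 -m jog '[[[0,-0.28,0.13],[0,0,0],0],[[0,-0.28,0.15],[0,0,0],0],[[0,-0.28,0.17],[0,0,0],0],[[0,-0.28,0.18],[0,0,0],0],[[0,-0.28,0.2],[0,0,0],0],[[0,-0.22,0.22],[0,0,0],0],[[0,-0.22,0.25],[0,0,0],0]]'; python3 s.py
```

```text
time_s: 14.27
eef_pos: [0.5156, 0.0754, 0.0783]
eef_rot: [0.622, -0.621, 0.338, -0.337]
wrist_force: [0.2, -0.4, -1.4]
opening: 0.201
F tool [0.22 1.3  0.08]
TCP [516.2  75.4  78.7] fwd 474.0 yawturn
shift cm [-0.    4.13 -6.41] turn [-0.0006 -0.     -0.0021] F [ 0.12 -0.97 -1.19] t 14.42 op 0.205
fwd 474.0 z 78.7; to waypoints (fwd,up cm): [(np.float64(-1.66), np.float64(-4.34)), (np.float64(-1.67), np.float64(-2.92)), (np.float64(-1.38), np.float64(-1.97)), (np.float64(-0.49), np.float64(-0.42)), (np.float64(0.6), np.float64(0.57)), (np.float64(1.96), np.float64(1.21)), (np.float64(3.49), np.float64(1.46)), (np.float64(4.41), np.float64(1.48)), (np.float64(5.31), np.float64(1.32)), (np.float64(6.14), np.float64(0.97))]
```

```bash
python3 -m jog '[[[0,-0.28,0.27],[0,0,0],0],[[0,-0.25,0.3],[0,0,0],0],[[0,-0.2,0.35],[0,0,0],0],[[0,-0.17,0.35],[0,0,0],0],[[0,-0.15,0.35],[0,0,0],0],[[0,-0.12,0.35],[0,0,0],0]]'; python3 s.py
```

```text
time_s: 14.92
eef_pos: [0.5329, 0.0869, 0.0904]
eef_rot: [0.622, -0.621, 0.339, -0.336]
wrist_force: [0.5, -0.7, -1.4]
opening: 0.198
F tool [ 0.08  1.61 -0.12]
TCP [533.2  86.9  90.6] fwd 494.6 yawturn
shift cm [ 0.05  5.34 -8.45] turn [ 0.0007 -0.0002 -0.0032] F [-0.79  0.26 -2.62] t 15.07 op 0.199
fwd 494.6 z 90.6; to waypoints (fwd,up cm): [(np.float64(-3.72), np.float64(-5.53)), (np.float64(-3.73), np.float64(-4.11)), (np.float64(-3.44), np.float64(-3.16)), (np.float64(-2.55), np.float64(-1.61)), (np.float64(-1.46), np.float64(-0.62)), (np.float64(-0.1), np.float64(0.02)), (np.float64(1.43), np.float64(0.27)), (np.float64(2.35), np.float64(0.29)), (np.float64(3.25), np.float64(0.13)), (np.float64(4.08), np.float64(-0.22))]
```

```bash
python3 -m jog '[[[0,-0.08,0.3],[0,0,0],0],[[0,-0.07,0.3],[0,0,0],0],[[0,-0.06,0.3],[0,0,0],0],[[0,-0.05,0.3],[0,0,0],0],[[0,-0.03,0.25],[0,0,0],0],[[0,-0.02,0.2],[0,0,0],0]]'; python3 s.py; python3 - <<'E'
from h import *
c=imaging.camera('scene');cv2.imwrite("pics/sc3.png",cv2.resize(c["frame"][150:250,200:340,::-1],(700,500)))
E
```

```text
time_s: 15.57
eef_pos: [0.547, 0.0964, 0.093]
eef_rot: [0.621, -0.621, 0.339, -0.336]
wrist_force: [0.7, -0.4, -1.0]
opening: 0.204
F tool [ 0.26  1.92 -0.12]
TCP [547.1  96.4  93. ] fwd 511.3 yawturn
shift cm [  0.09   5.62 -10.14] turn [ 0.0022 -0.0004 -0.0041] F [ 0.05  0.45 -2.48] t 15.72 op 0.2
fwd 511.3 z 93.0; to waypoints (fwd,up cm): [(np.float64(-5.39), np.float64(-5.77)), (np.float64(-5.4), np.float64(-4.35)), (np.float64(-5.11), np.float64(-3.4)), (np.float64(-4.22), np.float64(-1.85)), (np.float64(-3.13), np.float64(-0.86)), (np.float64(-1.77), np.float64(-0.22)), (np.float64(-0.24), np.float64(0.03)), (np.float64(0.68), np.float64(0.05)), (np.float64(1.58), np.float64(-0.11)), (np.float64(2.41), np.float64(-0.46))]
```

View pics/sc3.png

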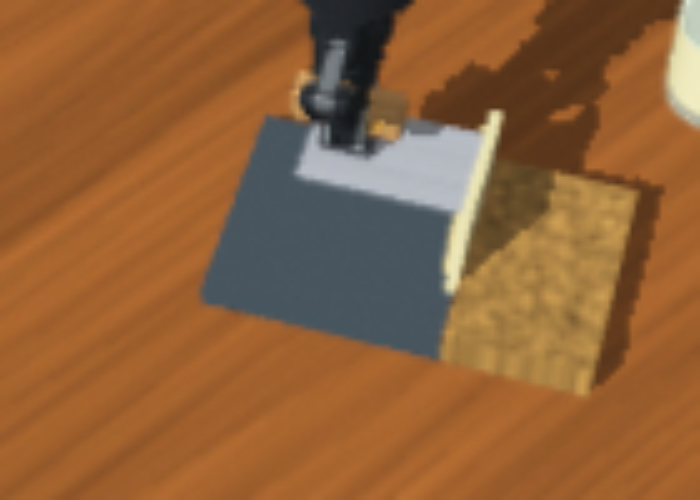

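The plaque stands upright against the step, with the blade at its top edge. Pushing it gently over.

```bash
python3 -m jog '[[[0,0,0.2],[0,0,0],0],[[0,0,0.2],[0,0,0],0],[[0,0,0.2],[0,0,0],0],[[0,0.03,0.2],[0,0,0],0],[[0,0.04,0.2],[0,0,0],0],[[0,0.04,0.2],[0,0,0],0],[[0,0.05,0.2],[0,0,0],0]]'; python3 s.py; python3 - <<'E'
from h import *
c=imaging.camera('scene');X=cloud(c);H,S,V=cv2.split(cv2.cvtColor(c["frame"],cv2.COLOR_RGB2HSV))
w=win(c,265,165,335,235)&(V>180)&(S<110)&(S>35);print(depthz(c,w),np.percentile(X[w][:,2],[5,50,95]).round(1),planerect(c,w,.034))
cv2.imwrite("pics/sc4.png",cv2.resize(c["frame"][150:250,200:340,::-1],(700,500)))
E
```

```text
time_s: 16.35
eef_pos: [0.5596, 0.1045, 0.0917]
eef_rot: [0.622, -0.621, 0.339, -0.336]
wrist_force: [0.5, 1.6, -0.5]
opening: 0.199
F tool [0.17 0.55 0.27]
TCP [559.7 104.5  91.6] fwd 526.3 yawturn
shift cm [  0.08   5.48 -11.65] turn [ 0.0015 -0.0008 -0.0038] F [ 0.57  0.24 -0.02] t 16.5 op 0.203
fwd 526.3 z 91.6; to waypoints (fwd,up cm): [(np.float64(-6.89), np.float64(-5.63)), (np.float64(-6.9), np.float64(-4.21)), (np.float64(-6.61), np.float64(-3.26)), (np.float64(-5.72), np.float64(-1.71)), (np.float64(-4.63), np.float64(-0.72)), (np.float64(-3.27), np.float64(-0.08)), (np.float64(-1.74), np.float64(0.17)), (np.float64(-0.82), np.float64(0.19)), (np.float64(0.08), np.float64(0.03)), (np.float64(0.91), np.float64(-0.32))]
(array([631.4, 111.7,  62.1]), 48) [20.  67.1 79. ] [605.9 151.4  22.5 126.3  30.9]
```

```bash
python3 -m jog '[[[0,-0.05,0.2],[0,0,0],0],[[0,0,0.2],[0,0,0],0],[[0,0,0.25],[0,0,0],0],[[0,0,0.25],[0,0,0],0]]'; python3 s.py; python3 - <<'E'
from h import *
c=imaging.camera('scene');X=cloud(c);H,S,V=cv2.split(cv2.cvtColor(c["frame"],cv2.COLOR_RGB2HSV))
w=win(c,265,165,335,235)&(V>180)&(S<110)&(S>35);print(depthz(c,w),np.percentile(X[w][:,2],[5,50,95]).round(1),planerect(c,w,.034))
cv2.imwrite("pics/sc4.png",cv2.resize(c["frame"][150:250,200:340,::-1],(700,500)))
E
```

```text
time_s: 16.88
eef_pos: [0.5665, 0.1092, 0.0917]
eef_rot: [-0.621, 0.621, -0.34, 0.336]
wrist_force: [0.1, 0.6, -1.0]
opening: 0.195
F tool [0.31 1.15 0.09]
TCP [566.7 109.3  91.7] fwd 534.8 yawturn
shift cm [  0.11   5.5  -12.49] turn [ 0.003  -0.0011 -0.0045] F [ 0.52 -0.38 -0.91] t 17.03 op 0.201
fwd 534.8 z 91.7; to waypoints (fwd,up cm): [(np.float64(-7.74), np.float64(-5.64)), (np.float64(-7.75), np.float64(-4.22)), (np.float64(-7.46), np.float64(-3.27)), (np.float64(-6.57), np.float64(-1.72)), (np.float64(-5.48), np.float64(-0.73)), (np.float64(-4.12), np.float64(-0.09)), (np.float64(-2.59), np.float64(0.16)), (np.float64(-1.67), np.float64(0.18)), (np.float64(-0.77), np.float64(0.02)), (np.float64(0.06), np.float64(-0.33))]
(array([639.3, 126. ,  31.7]), 152) [22.9 31.6 36.7] [626.5 142.5  63.9  85.6  33.6]
```

View pics/sc4.png

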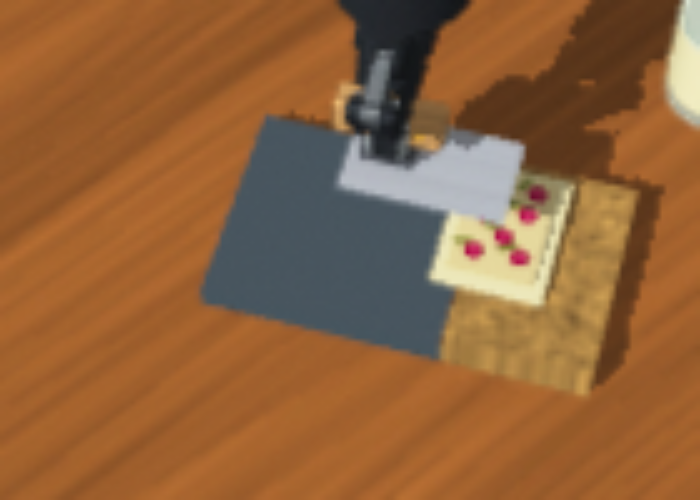

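The plaque lies face up on the cork. Raising and returning the lifter.

```bash
python3 -m jog '[[[0,-1.5,0],[0,0,0],0],[[0,-1.5,-1],[0,0,0],0],[[0,-0.5,-2.5],[0,0,0],0],[[0,0,-2.5],[0,0,0],0],[[1,0,-2.5],[0,0.02,0],0],[[2.2,0,-2],[0,0.02,0],0],[[2.5,0,-2],[0,0.02,0],0],[[2.5,0,-2],[0,0.02,0],0],[[2.5,0,-2],[0,0.02,0],0],[[2.5,0,-2],[0,0.02,0],0],[[2.5,0,-1.5],[0,0.02,0],0],[[2.5,0,-1],[0,0.02,0],0]]' && python3 -c "
from h import *
go(452,-264,80,20.6)
c=imaging.camera('top');X=cloud(c);H,S,V=cv2.split(cv2.cvtColor(c['frame'],cv2.COLOR_RGB2HSV))
w=win(c,205,140,282,225)&(V>180)&(S<120)&(S>35);w=cv2.morphologyEx(w.astype(np.uint8),cv2.MORPH_CLOSE,np.ones((5,5)))>0
r=planerect(c,w,.030);d=(r[:2]-[616.9,126.2])@np.array([[.839,-.545],[.545,.839]]);print(r,'board xy',d.round(1),np.percentile(X[w][:,2],[10,50,90]).round(1))"
```

```text
time_s: 18.08
eef_pos: [0.4666, -0.1617, 0.1283]
eef_rot: [-0.593, 0.593, -0.387, 0.384]
wrist_force: [0.9, 0.5, -1.2]
opening: 0.2
shift cm [ 8.77  4.81 -5.48] turn [ 0.0027  0.0588 -0.0039] F [ 0.91  0.53 -1.22] t 18.08 op 0.2
[626.1 144.9  67.4  85.4  33.2] board xy [17.9 10.7] [28.  33.  36.6]
```

```bash
python3 -m jog '[[[2.2,1,-1.5],[0,0.02,0],0],[[2.2,1,-1.5],[0,0.02,0],0],[[2.2,1,-1.2],[0,0.015,0],0],[[1,1,-0.5],[0,0,0],0],[[0,0,0],[0,0,0],0]]' && python3 -c "
from h import *
imaging.camera('top')
go(452,-264,60,20.6)"
```

```text
time_s: 18.55
eef_pos: [0.4531, -0.2617, 0.0894]
eef_rot: [-0.579, 0.581, -0.403, 0.406]
wrist_force: [-0.4, 0.4, -2.2]
opening: 0.2
shift cm [ 0.21  3.02 -0.25] turn [-0.0008 -0.0051  0.0051] F [ 0.18  0.02 -1.33] t 18.6 op 0.199
```

```bash
python3 -m jog '[[[0.2,2,-0.2],[0,-0.005,0.005],0],[[0,2,0],[0,0,0],0],[[0,1.5,0],[0,0,0],0],[[0,0,0],[0,0,0],0]]' && python3 -c "
from h import *
imaging.camera('top')
go(452,-264,23.2,20.6)"
```

```text
time_s: 18.93
eef_pos: [0.455, -0.2605, 0.0361]
eef_rot: [0.583, -0.581, 0.4, -0.403]
wrist_force: [-0.8, 0.2, -1.6]
opening: 0.196
shift cm [ 0.17  1.41 -0.45] turn [-0.0042  0.0036  0.0028] F [-1.02  0.15 -1.  ] t 18.98 op 0.2
```

```bash
python3 -m jog '[[[0.15,0.6,-0.3],[-0.004,0.003,0.003],0],[[0,0.4,0],[0,0,0],0],[[0,0.15,0],[0,0,0],0],[[0,0.08,0],[0,0,0],0],[[0,0.05,0],[0,0,0],0]]' && python3 s.py | head -3
```

```text
time_s: 19.4
eef_pos: [0.4563, -0.2628, 0.0279]
eef_rot: [-0.582, 0.582, -0.4, 0.403]
wrist_force: [1.4, 0.3, -1.4]
opening: 0.199
F tool [0.65 2.08 0.12]
TCP [ 456.2 -262.8   27.8] fwd 239.5 yawturn
shift cm [-28.14  -1.01  11.34] turn [-0.0022 -0.2125  0.0045] F [-0.11  0.12 -1.47] t 19.55 op 0.202
```

```bash
python3 -m jog '[[[0,0.3,-0.2],[0,0,0],0],[[0,0.1,0],[0,0,0],0],[[0,0.05,0],[0,0,0],0],[[0,0.05,0],[0,0,0],0],[[0,0.05,0],[0,0,0],0],[[0,0.04,0],[0,0,0],0]]' && python3 s.py | head -3
```

```text
time_s: 20.05
eef_pos: [0.4544, -0.2641, 0.0231]
eef_rot: [-0.582, 0.582, -0.4, 0.403]
wrist_force: [-2.1, 1.7, 3.6]
opening: 0.197
F tool [-2.6  -5.79 -1.16]
TCP [ 454.4 -264.1   23.1] fwd 237.2 yawturn
shift cm [-28.2   -1.49  11.53] turn [-0.0025 -0.213   0.0049] F [-2.17  1.92  5.58] t 20.2 op 0.202
```

Contact with the mat. Now releasing and withdrawing.

```bash
python3 -m jog '[[[0,-0.03,0],[0,0,0],1.9],[[0,0,0],[0,0,0],2.5],[[0,0,0],[0,0,0],4],[[0,0,0],[0,0,0],6],[[0,0,0],[0,0,0],8],[[0,0,0],[0,0,0],8],[[0,0,0],[0,0,0],8]]' && python3 s.py | head -3; python3 -m jog '[[[0,-1,0],[0,0,0],8],[[0,-2,0],[0,0,0],8],[[0,-3,0],[0,0,0],8],[[0,-3,0],[0,0,0],8],[[0,-3,0],[0,0,0],8],[[0,-3,-2],[0,0,0],8],[[0,-2,-3],[0,0,0],8],[[0,0,-3],[0,0,0],8],[[0,0,0],[0,0,0],8]]'; python3 - <<'E'
from h import *
for n,M,B in [("top",(335,195,392,258),(205,140,282,225)),("scene",(115,220,190,275),(265,165,335,235))]:
    c=imaging.camera(n);X=cloud(c);H,S,V=cv2.split(cv2.cvtColor(c["frame"],cv2.COLOR_RGB2HSV));w=win(c,*M)
    g=w&(X[...,2]>38)&(X[...,2]<70);print(n,"grip",np.median(X[g],0).round(1))
    w=win(c,*B)&(V>170)&(S<120)&(S>35);w=cv2.morphologyEx(w.astype(np.uint8),cv2.MORPH_CLOSE,np.ones((5,5)))>0
    r=planerect(c,w,.031);print(r,"board",((r[:2]-[616.9,126.2])@np.array([[.839,-.545],[.545,.839]])).round(1),depthz(c,w))
    b=win(c,*M)&(S<70)&(V>100)&(X[...,2]<20);b=cv2.erode(b.astype(np.uint8),np.ones((3,3)))>0;A=X[b];print("blade z med",np.median(A[:,2]).round(1),"slopes",np.linalg.lstsq(np.c_[A[:,:2],np.ones(len(A))],A[:,2],rcond=None)[0][:2].round(3))
    cv2.imwrite(f"pics/{n}9.png",c["frame"][:,:,::-1])
E
```

```text
time_s: 20.78
eef_pos: [0.4551, -0.2649, 0.0235]
eef_rot: [-0.582, 0.582, -0.399, 0.404]
wrist_force: [0.2, -0.5, 0.5]
opening: 0.933
F tool [-0.07 -0.05 -0.14]
TCP [ 455.1 -264.9   23.5] fwd 237.4 yawturn
shift cm [-28.3   -1.5   11.49] turn [-0.0033 -0.2133  0.0072] F [-0.09 -0.13 -0.05] t 20.93 op 0.934
time_s: 21.68
eef_pos: [0.3766, -0.2921, 0.2062]
eef_rot: [-0.582, 0.584, -0.398, 0.403]
wrist_force: [-0.0, -0.6, -1.5]
opening: 0.942
top grip [ 453.8 -264.    51.7]
[625.9 145.   68.6  87.5  33.2] board [17.8 10.9] (array([624.4, 144.4,  33.4]), 490)
blade z med 6.5 slopes [-0.001 -0.001]
scene grip [ 458.1 -263.6   50.8]
[624.2 145.4  63.9  89.9  32.8] board [16.6 12.1] (array([626.1, 143. ,  33.2]), 471)
blade z med 5.9 slopes [ 0.008 -0.008]
```

View pics/scene9.png

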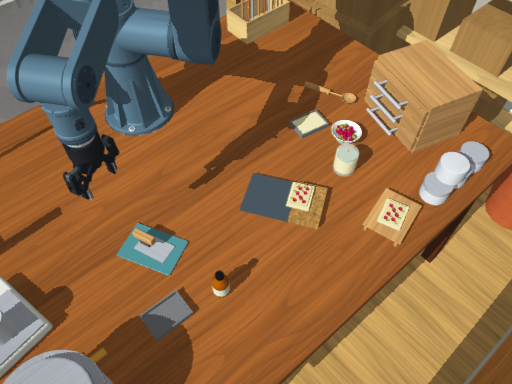

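The final view shows the plaque face up on the cork at (301,195) and the lifter on its mat at (152,243). The arm is clear and the bystanders are in place.

```bash
python3 -c "
from bench import ctrl
print(ctrl.hand_in())"
```

```text
the job is handed in; nothing more can be done
None
```

The plaque is turned over and lies face up on the cork, the lifter is back on its mat and released, and the job is handed in. It took about 22 s of the 72 s allowed. The hand-in gives no verdict, so these are my own checks.

- **Press:** I slid the blade under the lip and pushed the plaque square against the step. The wrist force showed about 5 N for roughly 1 s. The blade also leaned on the board, at most about 10 N by the wrist force.
- **Tip over:** I lifted with the blade kept level along an arc about the step. Camera views partway and upright showed the plaque riding on the blade, then it tipped over.
- **Plaque at the end:** both cameras put its middle about 17 to 18 mm beyond the step (limit 12 to 53). It is about 11 to 12 mm off the board's middle line, and its face is at the expected height. The 12 mm limit is only about 5 mm away, and the calibration is good to about 2 mm.
- **Lifter at the end:** the blade is flat on the mat (slope under 0.01) and the grip is about 20 mm from the mat's centre.
- **Other objects:** the bystanders look unmoved in the last picture. I did not measure them.

No check failed. The cameras differed by up to about 4 mm on the grip's position and 1 to 2 mm on the plaque's. I could not measure the contact forces between the lifter and the plaque or board directly, only infer them from the wrist force.

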